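# Find and mark the high spot of a wooden wheel

### The job

The wooden wheel in the truing jig has one hidden high spot on its rim. Turn the wheel slowly by its crank handle, feel where the sprung feeler rides highest on the rim, and leave the wheel standing with the top of the high spot right at the feeler; then push the red marking key on the gauge gently down to mark that place and let it come up again. Mark nowhere else, and leave the other things on the bench alone.

Things in the scene. Friction and masses are not known exactly. Their poses are not given: they have to be found in the camera images.
- jig: white base board of the truing jig, fixed to the bench, 250 x 330 x 20 mm. Origin on the bench top under the wheel's axis; z up. The gauge stands from the wheel's axis towards the jig's -y.
- wheel: wooden wheel, 180 mm diameter, 30 mm thick (45 to 75 mm above the bench), under a grey round driving plate, 196 mm diameter, top 83 mm above the bench. It turns about its vertical axis both ways without end stops and stays where it is left. Origin on that axis, 20 mm above the bench; z up the axis, x towards the crank handle.
- hub (a point): the wheel's axis at the top of its hub, 93 mm above the bench. The wheel's rim is round but for one smooth, symmetrical hump, 4 mm high at its top, falling off to nothing about 24 degrees either side of the top; hidden under the plate, at an unknown angle from the crank.
- feeler_line (a point): point of the rim line at which the feeler's tip rests, 90 mm from the wheel's axis, 60 mm above the bench. Feeler force on the rim: 1.5 N on the round part, 9 N at the top of the hump; rubbing friction about 0.6. Drag at the handle when turned slowly: 1 to 2 N on the round part, rising smoothly to 8 to 12 N on the hump, greatest within 5 degrees of its top. Stopping after a brisk move can turn the load about: turn slowly for a true reading.
- handle_grip (a point): middle of the gripping length of the black crank handle: an upright round knob, 22 mm diameter, that spins freely on its pin 50 mm from the wheel's axis. Point on the knob's axis, 150 mm above the bench; the knob's top is 170 mm above the bench and it is straight from 102 to 160 mm. The crank is carried round above everything else on the jig.
- gauge: aluminium gauge block, 50 x 50 mm and 90 mm high above the bench, fixed on the jig 155 mm from the wheel's axis. Its brass-tipped sprung feeler points along the gauge's +y at the wheel's axis and always rides on the rim, 60 mm above the bench, pushed back as the rim rises. Origin on the centre line of the feeler, on the base board (20 mm above the bench); z up.
- marker_top (a point): centre of the top face of the red round marking key, 28 mm diameter, in a black collar 44 mm across on top of the gauge; 114 mm above the bench when up. Pushed straight down.
- marker (a joint): travel of the marking key (m): 0 up, 0.008 fully down; a spring that takes 2 N to start and 6 N fully down, and brings it up again. A mark is made from 0.004 on.
- spare_wheel: loose small wooden wheel, 44 mm diameter, 14 mm high, lying on a corner of the jig's board. Leave it. Origin under its centre.
- sanding_block: loose cork block, 45 x 60 x 28 mm, lying on the jig's board beside the gauge. Leave it. Origin under its centre.
- mallet: wooden mallet lying on the bench. Leave it.
- glue: yellow bottle, 56 mm diameter, 150 mm high, standing. Leave it.
- cup: blue cup, 72 mm across, 85 mm high, standing. Leave it.
- driver: screwdriver with green handle, lying. Leave it.
- toy_car: red wooden toy car, 130 x 66 mm, 69 mm high. Leave it.

How it is judged:
On the way, in this order (a step that is already met when the one before it is completed fails the run):
1. the wheel stands still with the top of its high spot at the feeler (pressing on the feeler with more than 8.2 N) (contact force between wheel and gauge above 8.2 N and angular speed of wheel below 0.06 rad/s), for 0.3 s.
2. the marking key is pushed down at least 4 mm while the high spot stands at the feeler (all of step 1 and value of joint marker above 0.004 m), for 0.05 s.
At the end, for the whole second after the job is handed in: The wheel is at rest with the top of its high spot at the feeler, so that wheel and feeler press on one another with more than 8.2 N (within about 10 degrees of the top), the marking key has been pushed and is up again (less than 1.5 mm down) (all of step 1 and value of joint marker below 0.0015 m); the robot touches nothing.
It fails at once if the marking key is pushed 4 mm or more while the high spot is not at the feeler (value of joint marker above 0.004 m and contact force between wheel and gauge below 7.8 N).
It fails at once if the wheel is turned faster than 4 rad/s (angular speed of wheel above 4 rad/s).
It fails at once if the gauge or its key is pushed with more than 20 N (contact force between the arm and gauge above 20 N).
It fails at once if one of the other things is moved by more than 20 mm (distance of any of spare_wheel, sanding_block, mallet, glue, cup, driver, toy_car from where it was at the start of the episode above 0.02 m).
It also fails if it takes over 72 s, if anything falls off the work surface, if the arm or the gripper's body presses on something with over 40 N, if the wrist force passes 120 N, or if a joint passes its speed limit or range.

### The arm

A 6-joint arm with a two-finger parallel gripper is mounted at the origin on the work surface. World frame = base frame: x ahead of the robot, y to its left, z up, the work surface at z = 0. Lengths are in m, angles in rad, forces in N, time in s.
With the tool pointing down it reaches from about 0.35 to 0.95 m from the base axis. Payload 17.4 kg.
Tool frame: the origin (TCP) lies on the centre line of the jaws, within the pads' length; the fingertips stand 17 mm ahead of it and the grasp point (between the pads) lies 2 mm behind it; z points along the fingers, x is the direction in which the jaws open and shut, and the axes are right-handed (so a half turn about z gives the same grasp; the last joint's range is limited). The gripper opens to 93 mm and grips with 3 to 60 N. Pads are 15 mm wide; open, the fingers measure 128 mm over their backs; the gripper's body (75 mm by 188 mm) begins 65 mm behind the grasp point.
Start: joints at [1.304, 0.116, 1.442, -0, 1.584, -0.038], TCP at [0.153, 0.657, 0.236] pointing down, gripper open.
Joint ranges: [-2.83, 2.83], [-0.83, 2.19], [0.07, 2.5], [-1.14, 4.28], [0.01, 3], [-2.97, 2.97]. Speed limits (rad/s): [1.89, 1.89, 2.22, 3.14, 3.14, 3.14].

### API

Orientations are given as a rotation vector (axis times angle).
In Python, from workcell import ctrl gives the robot as it stands.
- The arm moves only by the tool play_rows, never from a script. Its argument "steps" is a list of rows, each a list of 5 numbers: the closure, from -1 (fully open) to 1 (shut), then the shift along the tool's x, y, z in units of 30 mm (1.0 is 30 mm), then the turn about the tool's z in units of 8 degrees (1.0 is 8 degrees). A call has 1 to 12 rows; each row is the pose to reach, as a shift and turn from the pose commanded when the call began, along the tool's axes at that moment; what a row does not reach only later rows make up. A row lasts 1/10 s, in which the tool goes at most 50 mm and 8.59 degrees, less where a joint would pass 70% of its speed; a pose out of reach is approached as far as the arm can. A call with a gripper value outside its range is refused whole. The fingers move at their own pace and stop on an object; "newtons" is the grip in N (left out, the last holds). Time passes only in rows, so rows that repeat a pose let the fingers close. It gives the time, the measured TCP pose, the force and the opening at its end, in the units of the state.
- ctrl.get_obs(): the state, without advancing time (a new reading comes with each control period).
- ctrl.get_image(name): name is "side" or "top" or "wrist"; returns the picture (384x512x3 uint8, red, green, blue); there is no depth.
- ctrl.get_calibration(name): a dict with "K" (3x3 intrinsics, pixels), "R" (3x3) and "t" (3): a world point X has camera coordinates R X + t; the wrist camera has in their place "hand_eye" (4x4, takes a point from camera to tool coordinates, whose origin is the TCP and whose axes are the tool frame's). Camera axes: x right, y down, z forward; pixel columns grow to the right and rows downward; lengths in m; the calibration is good to about 2 mm. A picture is of the moment at which its call begins: read the wrist's pose just before it. get_calibration takes no time and is no camera call.
- ctrl.finish_job(): hands the job in, once; it reports no verdict.
The state is a dict: "time": time; "joint_positions": joint angles; "joint_velocities": joint speeds; "effort": joint torques, N m; "position": TCP position; "ee_rot": TCP orientation; "ft_force": force on the tool from outside, world axes, zero at the start; "wrist_torque": the same for the moment, N m; "gripper_width": finger opening in m.
Only numpy, scipy, OpenCV 4.12 (cv2) and the standard library are available. Lean on these libraries where they do the work, as an engineer would, in place of code of your own. Each camera call takes 0.05 s, during which the arm holds its last target.

## Working session

There is one attempt and no reset: what is moved stays moved. The work goes in short steps, Python scripts to look and compute and a tool call to move; the robot and the scene stay as the last step left them, time stands still between calls to the robot, and variables do not carry over. Pictures are saved under pics/ and viewed, and the job is handed in when it is done.

Besides the shell and the picture viewer there is one more tool, called after "Call:" as name(argument=value, ...), one argument or row to a line, values as JSON. play_rows: Moves the arm, as the interface text tells. Its arguments: {"type":"object","properties":{"steps":{"type":"array"},"newtons":{"type":"number"}},"required":["steps"]}

```bash
ls; mkdir -p pics; python3 - <<'E'
from workcell import ctrl
import cv2
o=ctrl.get_obs()
for k,v in o.items(): print(k,v)
for n in ("side","top","wrist"):
    im=ctrl.get_image(n); cv2.imwrite(f"pics/{n}0.png",im[:,:,::-1])
    c=ctrl.get_calibration(n); print(n,c)
E
```

```text
pics
time 0.0
joint_positions [ 1.30417038e+00  1.16503774e-01  1.44224677e+00  6.37280140e-06
  1.58397896e+00 -3.77719384e-02]
joint_velocities [ 3.95725245e-05 -3.34128636e-04 -1.12255231e-03  7.94311648e-04
 -1.45830456e-04  2.78717481e-04]
effort [-4.48023693e-04 -7.21272469e+01 -6.22600508e+01  7.79620931e-02
  2.39564537e-02 -8.61455965e-05]
position [0.1530749  0.65723818 0.23490465]
ee_rot [ 2.46002942e+00  1.95286036e+00 -1.44518346e-03]
ft_force [ 1.04285704 -0.43121654 -0.11735406]
wrist_torque [-0.01594833 -0.01419392 -0.03845822]
gripper_width 0.09316049038296481
side {'K': array([[352.58748677,   0.        , 251.75224989],
       [  0.        , 352.58748677, 191.05605041],
       [  0.        ,   0.        ,   1.        ]]), 'R': array([[ 0.95167133, -0.30612212,  0.024717  ],
       [-0.14571564, -0.52091111, -0.84108178],
       [ 0.2703491 ,  0.79683176, -0.54034295]]), 't': array([-0.45866317,  0.16861796,  1.1463353 ])}
top {'K': array([[429.22290067,   0.        , 260.84496115],
       [  0.        , 429.22290067, 184.87759015],
       [  0.        ,   0.        ,   1.        ]]), 'R': array([[-2.01743613e-02, -9.99796116e-01, -8.49544303e-04],
       [-9.98086791e-01,  2.01895266e-02, -5.84392013e-02],
       [ 5.84444384e-02, -3.31054617e-04, -9.98290608e-01]]), 't': array([0.01090787, 0.47883364, 1.27396072])}
wrist {'K': array([[279.0600253 ,   0.        , 254.1486451 ],
       [  0.        , 279.0600253 , 188.17344768],
       [  0.        ,   0.        ,   1.        ]]), 'hand_eye': array([[ 9.99999984e-01, -9.58123904e-05, -1.52972810e-04,
         5.85362556e-04],
       [ 1.32554268e-04,  9.65046626e-01,  2.62078218e-01,
        -7.13338999e-02],
       [ 1.22515554e-04, -2.62078234e-01,  9.65046623e-01,
        -1.50022042e-01],
       [ 0.00000000e+00,  0.00000000e+00,  0.00000000e+00,
         1.00000000e+00]])}
```

View pics/top0.png

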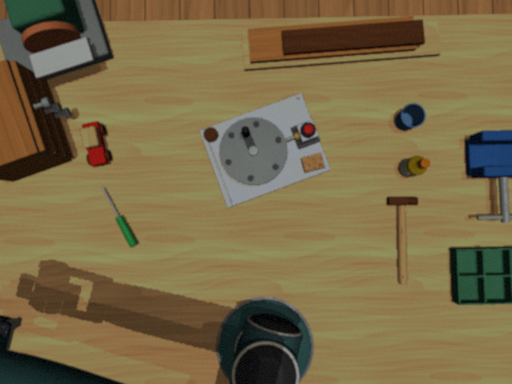

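View pics/side0.png

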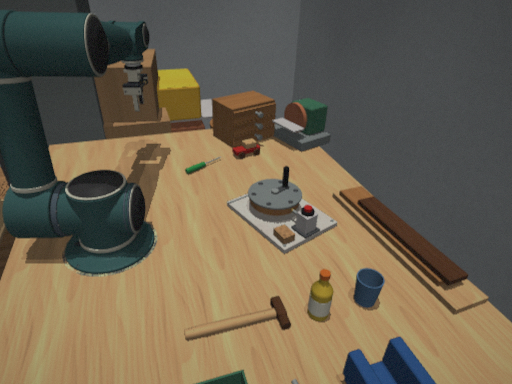

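View pics/wrist0.png

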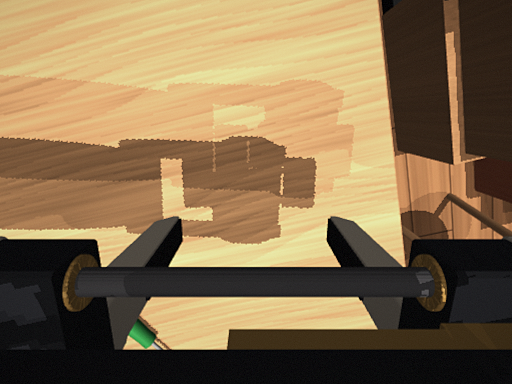

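The top view shows the jig at about (265,150): crank knob near (246,132), hub near (253,150), red key near (308,129). I'll zoom in on it.

```bash
python3 - <<'E'
import cv2
a=cv2.imread("pics/top0.png")[85:215,190:340]
cv2.imwrite("pics/topz.png",cv2.resize(a,None,fx=5,fy=4.6 if 0 else 4.6,interpolation=cv2.INTER_CUBIC)[:600,:800])
b=cv2.imread("pics/side0.png")[155:255,220:345]
cv2.imwrite("pics/sidez.png",cv2.resize(b,None,fx=6,fy=6,interpolation=cv2.INTER_CUBIC))
E
```

```text
(no output)
```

View pics/topz.png

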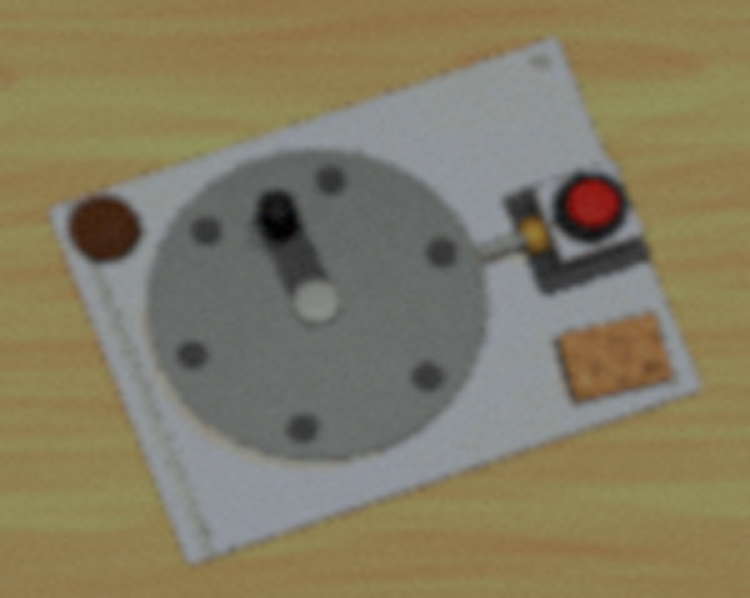

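View pics/sidez.png

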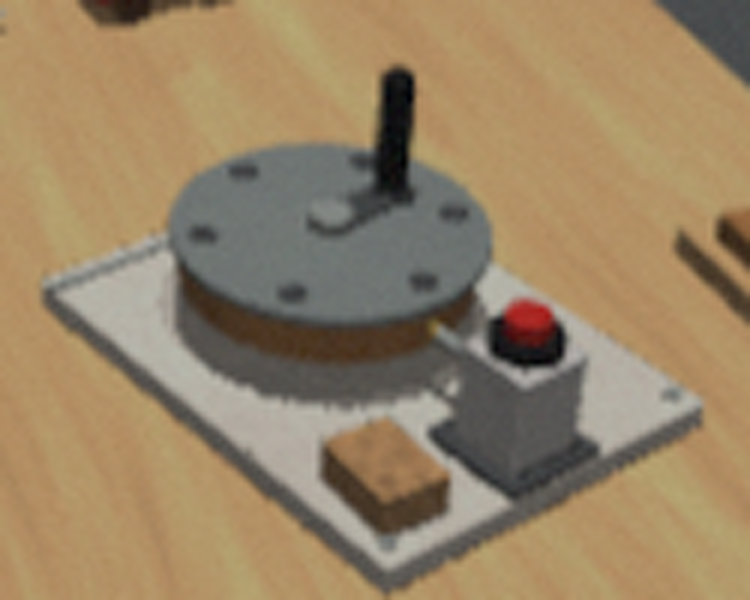

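```bash
cat > h.py <<'E'
import numpy as np, cv2
from scipy.spatial.transform import Rotation as Ro
from workcell import ctrl
def plane(n,u,v,z,obs=None):
    c=ctrl.get_calibration(n);K=c["K"]
    d=np.linalg.solve(K,[u,v,1.0])
    if n=="wrist":
        H=c["hand_eye"];R=Ro.from_rotvec(obs["ee_rot"]).as_matrix()
        d=R@(H[:3,:3]@d);o=R@H[:3,3]+obs["position"]
    else:
        d=c["R"].T@d;o=-c["R"].T@c["t"]
    return o+d*(z-o[2])/d[2]
def proj(n,X,obs=None):
    c=ctrl.get_calibration(n)
    if n=="wrist":
        H=c["hand_eye"];R=Ro.from_rotvec(obs["ee_rot"]).as_matrix()
        p=H[:3,:3].T@(R.T@(np.array(X)-obs["position"])-H[:3,3])
    else: p=c["R"]@X+c["t"]
    p=c["K"]@p;return p[:2]/p[2]
E
python3 - <<'E'
from h import *
np.set_printoptions(precision=4,suppress=True)
T=lambda x,y:((x+.5)/5-.5+190,(y+.5)/4.6-.5+85)
S=lambda x,y:((x+.5)/6-.5+220,(y+.5)/6-.5+155)
P={}
for nm,t,s,z in (("hub",(316,300),(331,214),.093),("mark",(592,202),(529,310),.114),("knobtop",(276,208),(398,74),.170)):
    a=plane("top",*T(*t),z);b=plane("side",*S(*s),z);P[nm]=a
    print(nm,a,b,np.linalg.norm(a-b))
h=P["hub"]
d=P["mark"]-h;print("gauge dist",np.hypot(d[0],d[1]),"ang",np.degrees(np.arctan2(d[1],d[0])))
d=P["knobtop"]-h;print("knob dist",np.hypot(d[0],d[1]),"ang",np.degrees(np.arctan2(d[1],d[0])))
# board corners z=.02 
for c in ((52,208),(556,38),(700,388),(192,562)): print(plane("top",*T(*c),.02))
print("plate L/R",plane("top",*T(148,306),.083),plane("top",*T(487,300),.083), plane("top",*T(318,148),.083),plane("top",*T(318,462),.083))
o=ctrl.get_obs();R=Ro.from_rotvec(o["ee_rot"]).as_matrix();print(R,o["time"])
E
```

```text
hub [0.5741 0.022  0.093 ] [0.5724 0.019  0.093 ] 0.0035007183695049808
mark [ 0.6278 -0.1334  0.114 ] [ 0.6287 -0.1314  0.114 ] 0.0021765648564112867
knobtop [0.6172 0.0409 0.17  ] [0.6185 0.0411 0.17  ] 0.0013164050769521468
gauge dist 0.16440696071376368 ang -70.93790332685046
knob dist 0.04700607367426867 ang 23.74810838427685
[0.6482 0.181  0.02  ]
[ 0.7549 -0.1252  0.02  ]
[ 0.5222 -0.2055  0.02  ]
[0.4153 0.1003 0.02  ]
plate L/R [0.5737 0.1181 0.083 ] [ 0.5736 -0.0754  0.083 ] [0.6708 0.0192 0.083 ] [0.4749 0.023  0.083 ]
[[ 0.2268  0.9739 -0.0002]
 [ 0.9739 -0.2268 -0.0008]
 [-0.0009 -0.     -1.    ]] 0.15
```

Call:
play_rows(
  steps=[
    [-1,-16.48,19.75,0,-1.64],
    [-1,-16.48,19.75,0,-1.64],
    [-1,-16.48,19.75,0,-1.64],
    [-1,-16.48,19.75,0,-1.64],
    [-1,-16.48,19.75,0,-1.64],
    [-1,-16.48,19.75,0,-1.64],
    [-1,-16.48,19.75,0,-1.64],
    [-1,-16.48,19.75,0,-1.64],
    [-1,-16.48,19.75,0,-1.64],
    [-1,-16.48,19.75,0,-1.64],
    [-1,-16.48,19.75,0,-1.64],
    [-1,-16.48,19.75,0,-1.64],
  ],
)

```text
time: 1.35
position: [0.5154, 0.1766, 0.2357]
ee_rot: [2.221, 2.222, 0.0]
ft_force: [0.7, 1.7, 0.3]
gripper_width: 0.0933
```

Call:
play_rows(
  steps=[
    [-1,-4.52,3.42,0,0],
    [-1,-4.52,3.42,0,0],
    [-1,-4.52,3.42,0,0],
    [-1,-4.52,3.42,0,0],
    [-1,-4.52,3.42,0,0],
    [-1,-4.52,3.42,0,0],
  ],
)

```text
time: 1.95
position: [0.6169, 0.0434, 0.2353]
ee_rot: [-2.221, -2.221, 0.001]
ft_force: [-0.4, 0.7, -1.1]
gripper_width: 0.0931
```

```bash
python3 - <<'E'
from h import *
o=ctrl.get_obs();im=ctrl.get_image("wrist");cv2.imwrite("pics/w1.png",im[:,:,::-1])
np.set_printoptions(precision=4,suppress=True)
print(o["time"],o["position"],o["ee_rot"],o["ft_force"])
for X in ((.6178,.041,.17),(.573,.0208,.093),(.628,-.1325,.114)): print(proj("wrist",X,o))
E
```

```text
1.95 [0.6169 0.0434 0.2353] [-2.2211 -2.2207  0.0005] [-0.3716  0.6841 -1.0841]
[250.8468 204.4932]
[232.0811 139.863 ]
[ 80.7394 196.5562]
```

View pics/w1.png

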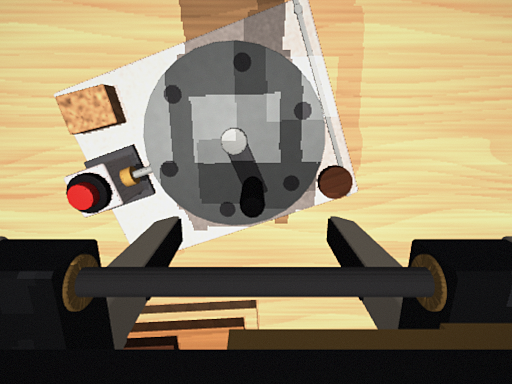

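The wrist view confirms the estimates to about 2 mm: hub at (234,140), key at (82,197) and knob top at about (251,204). Next I descend and grip.

Call:
play_rows(
  steps=[
    [-1,0,0,1.0,0],
    [-1,0,0,2.0,0],
    [-1,0,0,2.9,0],
    [-1,0,0,2.9,0],
    [-1,0,0,2.9,0],
  ],
)

```text
time: 2.5
position: [0.6169, 0.044, 0.1497]
ee_rot: [2.22, 2.223, 0.0]
ft_force: [0.8, -0.7, 0.7]
gripper_width: 0.0929
```

Call:
play_rows(
  steps=[
    [-1,-0.08,0.03,0,0],
    [1,-0.08,0.03,0,0],
    [1,-0.08,0.03,0,0],
    [1,-0.08,0.03,0,0],
    [1,-0.08,0.03,0,0],
    [1,-0.08,0.03,0,0],
    [1,-0.08,0.03,0,0],
    [1,-0.08,0.03,0,0],
  ],
  newtons=20,
)

```text
time: 3.3
position: [0.6181, 0.0405, 0.1486]
ee_rot: [-2.221, -2.222, 0.0]
ft_force: [-1.3, -0.6, -0.2]
gripper_width: 0.0414
```

```bash
python3 - <<'E'
from h import *
o=ctrl.get_obs();im=ctrl.get_image("wrist");cv2.imwrite("pics/w2.png",im[:,:,::-1])
np.set_printoptions(precision=4,suppress=True)
print(o["time"],o["position"],o["ee_rot"],o["ft_force"],o["gripper_width"])
E
```

```text
3.3 [0.6181 0.0405 0.1486] [-2.2212 -2.2216  0.0001] [-1.3065 -0.5668 -0.2277] 0.04142416157561424
```

View pics/w2.png

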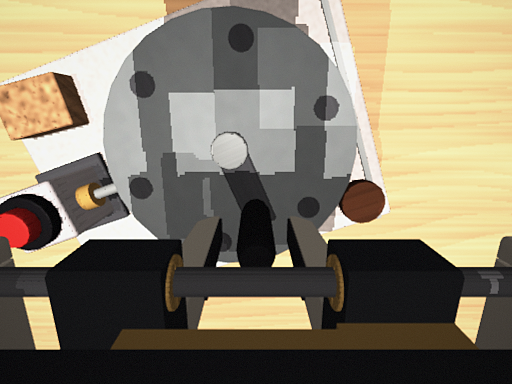

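The fingers are straddling the knob at about (257,230) and are still closing.

Call:
play_rows(
  steps=[
    [1,0,0,0,0],
    [1,0,0,0,0],
    [1,0,0,0,0],
    [1,0,0,0,0],
    [1,0,0,0,0],
    [1,0,0,0,0],
  ],
  newtons=25,
)

```text
time: 3.95
position: [0.6182, 0.0406, 0.1487]
ee_rot: [2.221, 2.222, 0.0]
ft_force: [2.8, 0.5, -1.0]
gripper_width: 0.0212
```

```bash
python3 - <<'E'
import numpy as np
th=22.5
for k in range(20):
    a=np.radians(th+4.5*np.arange(5))
    p=50/30*np.c_[np.sin(a),np.cos(a)]
    print(th,np.round(p[1:]-p[0],3).tolist()); th+=18
E
```

```text
22.5 [[0.119, -0.055], [0.233, -0.119], [0.342, -0.191], [0.445, -0.272]]
40.5 [[0.096, -0.089], [0.185, -0.185], [0.266, -0.288], [0.339, -0.397]]
58.5 [[0.064, -0.114], [0.119, -0.233], [0.164, -0.356], [0.2, -0.482]]
76.5 [[0.026, -0.128], [0.041, -0.258], [0.046, -0.389], [0.041, -0.52]]
94.5 [[-0.015, -0.13], [-0.041, -0.258], [-0.076, -0.384], [-0.122, -0.507]]
112.5 [[-0.055, -0.119], [-0.119, -0.233], [-0.191, -0.342], [-0.272, -0.445]]
130.5 [[-0.089, -0.096], [-0.185, -0.185], [-0.288, -0.266], [-0.397, -0.339]]
148.5 [[-0.114, -0.064], [-0.233, -0.119], [-0.356, -0.164], [-0.482, -0.2]]
166.5 [[-0.128, -0.026], [-0.258, -0.041], [-0.389, -0.046], [-0.52, -0.041]]
184.5 [[-0.13, 0.015], [-0.258, 0.041], [-0.384, 0.076], [-0.507, 0.122]]
202.5 [[-0.119, 0.055], [-0.233, 0.119], [-0.342, 0.191], [-0.445, 0.272]]
220.5 [[-0.096, 0.089], [-0.185, 0.185], [-0.266, 0.288], [-0.339, 0.397]]
238.5 [[-0.064, 0.114], [-0.119, 0.233], [-0.164, 0.356], [-0.2, 0.482]]
256.5 [[-0.026, 0.128], [-0.041, 0.258], [-0.046, 0.389], [-0.041, 0.52]]
274.5 [[0.015, 0.13], [0.041, 0.258], [0.076, 0.384], [0.122, 0.507]]
292.5 [[0.055, 0.119], [0.119, 0.233], [0.191, 0.342], [0.272, 0.445]]
310.5 [[0.089, 0.096], [0.185, 0.185], [0.288, 0.266], [0.397, 0.339]]
328.5 [[0.114, 0.064], [0.233, 0.119], [0.356, 0.164], [0.482, 0.2]]
346.5 [[0.128, 0.026], [0.258, 0.041], [0.389, 0.046], [0.52, 0.041]]
364.5 [[0.13, -0.015], [0.258, -0.041], [0.384, -0.076], [0.507, -0.122]]
```

Call:
play_rows(
  steps=[
    [1,0.119,-0.055,0,0],
    [1,0.233,-0.119,0,0],
    [1,0.342,-0.191,0,0],
    [1,0.445,-0.272,0,0],
  ],
)

```text
time: 4.35
position: [0.6098, 0.0543, 0.1486]
ee_rot: [2.221, 2.222, 0.0]
ft_force: [4.6, 0.2, -1.1]
gripper_width: 0.0212
```

Call:
play_rows(
  steps=[
    [1,0.096,-0.089,0,0],
    [1,0.185,-0.185,0,0],
    [1,0.266,-0.288,0,0],
    [1,0.339,-0.397,0,0],
  ],
)

```text
time: 4.75
position: [0.5977, 0.0645, 0.1487]
ee_rot: [-2.221, -2.222, -0.0]
ft_force: [4.0, 2.1, -0.4]
gripper_width: 0.021
```

Call:
play_rows(
  steps=[
    [1,0.064,-0.114,0,0],
    [1,0.119,-0.233,0,0],
    [1,0.164,-0.356,0,0],
    [1,0.2,-0.482,0,0],
  ],
)

```text
time: 5.15
position: [0.5832, 0.0704, 0.1486]
ee_rot: [-2.221, -2.222, -0.0]
ft_force: [2.7, 2.6, -0.7]
gripper_width: 0.0213
```

Call:
play_rows(
  steps=[
    [1,0.026,-0.128,0,0],
    [1,0.041,-0.258,0,0],
    [1,0.046,-0.389,0,0],
    [1,0.041,-0.52,0,0],
  ],
)

```text
time: 5.55
position: [0.5676, 0.0715, 0.1487]
ee_rot: [-2.221, -2.221, -0.0]
ft_force: [3.4, 3.7, -1.0]
gripper_width: 0.0213
```

Call:
play_rows(
  steps=[
    [1,-0.015,-0.13,0,0],
    [1,-0.041,-0.258,0,0],
    [1,-0.076,-0.384,0,0],
    [1,-0.122,-0.507,0,0],
  ],
)

```text
time: 5.95
position: [0.5523, 0.0676, 0.1486]
ee_rot: [-2.221, -2.221, 0.0]
ft_force: [-0.0, 5.2, 0.2]
gripper_width: 0.0213
```

Call:
play_rows(
  steps=[
    [1,-0.055,-0.119,0,0],
    [1,-0.119,-0.233,0,0],
    [1,-0.191,-0.342,0,0],
    [1,-0.272,-0.445,0,0],
  ],
)

```text
time: 6.35
position: [0.5391, 0.0593, 0.1486]
ee_rot: [-2.221, -2.222, 0.0]
ft_force: [0.7, 4.2, 0.2]
gripper_width: 0.0215
```

Call:
play_rows(
  steps=[
    [1,-0.089,-0.096,0,0],
    [1,-0.185,-0.185,0,0],
    [1,-0.288,-0.266,0,0],
    [1,-0.397,-0.339,0,0],
  ],
)

```text
time: 6.75
position: [0.5292, 0.0475, 0.1487]
ee_rot: [-2.221, -2.222, -0.001]
ft_force: [2.0, 7.4, -1.0]
gripper_width: 0.0209
```

Call:
play_rows(
  steps=[
    [1,-0.114,-0.064,0,0],
    [1,-0.233,-0.119,0,0],
    [1,-0.356,-0.164,0,0],
    [1,-0.482,-0.2,0,0],
  ],
)

```text
time: 7.15
position: [0.5233, 0.0334, 0.1486]
ee_rot: [-2.221, -2.222, -0.002]
ft_force: [3.6, 10.9, -1.1]
gripper_width: 0.0214
```

Call:
play_rows(
  steps=[
    [1,-0.128,-0.026,0,0],
    [1,-0.258,-0.041,0,0],
    [1,-0.389,-0.046,0,0],
    [1,-0.52,-0.041,0,0],
  ],
)

```text
time: 7.55
position: [0.5221, 0.0176, 0.1486]
ee_rot: [-2.221, -2.222, -0.001]
ft_force: [2.4, 8.8, -0.7]
gripper_width: 0.0215
```

Call:
play_rows(
  steps=[
    [1,-0.13,0.015,0,0],
    [1,-0.258,0.041,0,0],
    [1,-0.384,0.076,0,0],
    [1,-0.507,0.122,0,0],
  ],
)

```text
time: 7.95
position: [0.5259, 0.0019, 0.1487]
ee_rot: [2.221, 2.221, 0.001]
ft_force: [4.9, 4.9, -0.6]
gripper_width: 0.0214
```

The drag peaks near a crank angle of about 166° on this pass. I'll scan back over the hump slowly in the other direction to cancel the asymmetry between climbing and descending.

```bash
python3 - <<'E'
import numpy as np
th=202.5
for k in range(11):
    a=np.radians(th-2*np.arange(4))
    p=50/30*np.c_[np.sin(a),np.cos(a)]
    print(th,np.round(p[1:]-p[0],3).tolist()); th-=6
E
```

```text
202.5 [[0.054, -0.021], [0.109, -0.041], [0.164, -0.058]]
196.5 [[0.056, -0.016], [0.113, -0.029], [0.17, -0.041]]
190.5 [[0.057, -0.01], [0.115, -0.017], [0.173, -0.023]]
184.5 [[0.058, -0.004], [0.116, -0.005], [0.174, -0.005]]
178.5 [[0.058, 0.003], [0.116, 0.007], [0.174, 0.014]]
172.5 [[0.058, 0.009], [0.115, 0.019], [0.172, 0.032]]
166.5 [[0.056, 0.015], [0.112, 0.031], [0.167, 0.05]]
160.5 [[0.054, 0.02], [0.108, 0.043], [0.161, 0.067]]
154.5 [[0.052, 0.026], [0.103, 0.054], [0.153, 0.083]]
148.5 [[0.049, 0.031], [0.097, 0.064], [0.144, 0.099]]
142.5 [[0.046, 0.036], [0.09, 0.074], [0.133, 0.113]]
```

Call:
play_rows(
  steps=[
    [1,0.054,-0.021,0,0],
    [1,0.109,-0.041,0,0],
    [1,0.164,-0.058,0,0],
  ],
)

```text
time: 8.25
position: [0.5244, 0.0062, 0.1487]
ee_rot: [2.22, 2.219, -0.0]
ft_force: [5.7, -3.7, -1.8]
gripper_width: 0.0213
```

Call:
play_rows(
  steps=[
    [1,0.056,-0.016,0,0],
    [1,0.113,-0.029,0,0],
    [1,0.17,-0.041,0,0],
  ],
)

```text
time: 8.55
position: [0.5231, 0.011, 0.1486]
ee_rot: [2.22, 2.219, -0.002]
ft_force: [4.9, -7.1, -2.3]
gripper_width: 0.0214
```

Call:
play_rows(
  steps=[
    [1,0.057,-0.01,0,0],
    [1,0.115,-0.017,0,0],
    [1,0.173,-0.023,0,0],
  ],
)

```text
time: 8.85
position: [0.5223, 0.0159, 0.1486]
ee_rot: [2.22, 2.219, -0.003]
ft_force: [2.8, -8.9, -0.8]
gripper_width: 0.0215
```

Call:
play_rows(
  steps=[
    [1,0.058,-0.004,0,0],
    [1,0.116,-0.005,0,0],
    [1,0.174,-0.005,0,0],
  ],
)

```text
time: 9.15
position: [0.522, 0.021, 0.1487]
ee_rot: [2.22, 2.219, -0.003]
ft_force: [1.3, -10.6, -0.5]
gripper_width: 0.0216
```

Call:
play_rows(
  steps=[
    [1,0.058,0.003,0,0],
    [1,0.116,0.007,0,0],
    [1,0.174,0.014,0,0],
  ],
)

```text
time: 9.45
position: [0.5222, 0.0262, 0.1486]
ee_rot: [2.221, 2.219, -0.004]
ft_force: [-0.9, -11.3, 1.3]
gripper_width: 0.0211
```

Call:
play_rows(
  steps=[
    [1,0.058,0.009,0,0],
    [1,0.115,0.019,0,0],
    [1,0.172,0.032,0,0],
  ],
)

```text
time: 9.75
position: [0.523, 0.0314, 0.1486]
ee_rot: [2.221, 2.219, -0.004]
ft_force: [-4.0, -8.9, 2.1]
gripper_width: 0.0209
```

Call:
play_rows(
  steps=[
    [1,0.056,0.015,0,0],
    [1,0.112,0.031,0,0],
    [1,0.167,0.05,0,0],
  ],
)

```text
time: 10.05
position: [0.5243, 0.0366, 0.1486]
ee_rot: [2.221, 2.22, -0.004]
ft_force: [-5.2, -7.1, 3.3]
gripper_width: 0.0213
```

Call:
play_rows(
  steps=[
    [1,0.054,0.02,0,0],
    [1,0.108,0.043,0,0],
    [1,0.161,0.067,0,0],
  ],
)

```text
time: 10.35
position: [0.5263, 0.0417, 0.1486]
ee_rot: [2.221, 2.22, -0.004]
ft_force: [-5.2, -5.5, 2.6]
gripper_width: 0.0215
```

Call:
play_rows(
  steps=[
    [1,0.052,0.026,0,0],
    [1,0.103,0.054,0,0],
    [1,0.153,0.083,0,0],
  ],
)

```text
time: 10.65
position: [0.5287, 0.0466, 0.1486]
ee_rot: [2.222, 2.221, -0.004]
ft_force: [-5.6, -2.3, 3.5]
gripper_width: 0.0213
```

Call:
play_rows(
  steps=[
    [1,0.049,0.031,0,0],
    [1,0.097,0.064,0,0],
    [1,0.144,0.099,0,0],
  ],
)

```text
time: 10.95
position: [0.5318, 0.0512, 0.1486]
ee_rot: [-2.222, -2.221, 0.003]
ft_force: [-6.2, 0.8, 3.2]
gripper_width: 0.0214
```

Call:
play_rows(
  steps=[
    [1,0.046,0.036,0,0],
    [1,0.09,0.074,0,0],
    [1,0.133,0.113,0,0],
  ],
)

```text
time: 11.25
position: [0.5352, 0.0554, 0.1486]
ee_rot: [-2.221, -2.221, 0.002]
ft_force: [-5.1, 0.8, 2.9]
gripper_width: 0.0214
```

```bash
python3 - <<'E'
import numpy as np
c=np.array([.5718,.0215])
ccw="""0.6098 0.0543 4.6 0.2;0.5977 0.0645 4.0 2.1;0.5832 0.0704 2.7 2.6;0.5676 0.0715 3.4 3.7;0.5523 0.0676 0 5.2;0.5391 0.0593 .7 4.2;0.5292 0.0475 2 7.4;0.5233 0.0334 3.6 10.9;0.5221 0.0176 2.4 8.8;0.5259 0.0019 4.9 4.9"""
cw="""0.5244 0.0062 5.7 -3.7;0.5231 .011 4.9 -7.1;.5223 .0159 2.8 -8.9;.522 .021 1.3 -10.6;.5222 .0262 -.9 -11.3;.523 .0314 -4 -8.9;.5243 .0366 -5.2 -7.1;.5263 .0417 -5.2 -5.5;.5287 .0466 -5.6 -2.3;.5318 .0512 -6.2 .8;.5352 .0554 -5.1 .8"""
for s,n in((1,ccw),(-1,cw)):
    T=[];D=[]
    for r in n.split(";"):
        x,y,fx,fy=map(float,r.split()); th=np.arctan2(y-c[1],x-c[0])
        t=s*np.array([-np.sin(th),np.cos(th)]); rr=np.array([np.cos(th),np.sin(th)])
        F=np.array([fx,fy]);T.append(np.degrees(th)%360);D.append(-F@t)
        print(round(T[-1],1),"R",round(1e3*np.hypot(x-c[0],y-c[1]),1),"drag",round(D[-1],2),"rad",round(F@rr,2))
    T=np.array(T);D=np.array(D)
    from scipy.optimize import curve_fit
    f=lambda x,a,b,m:b+a*np.where(abs(x-m)<24,(1+np.cos(np.pi*(x-m)/24))/2,0)
    print(curve_fit(f,T,D,p0=[8,2,170])[0])
E
```

```text
40.8 R 50.2 drag 2.85 rad 3.61
58.9 R 50.2 drag 2.34 rad 3.86
76.9 R 50.2 drag 2.04 rad 3.15
94.8 R 50.2 drag 3.7 rad 3.4
112.9 R 50.1 drag 2.03 rad 4.79
130.9 R 50.0 drag 3.28 rad 2.72
148.6 R 49.9 drag 7.36 rad 2.15
166.2 R 49.9 drag 11.44 rad -0.9
184.5 R 49.9 drag 8.59 rad -3.08
203.1 R 49.9 drag 2.58 rad -6.43
[ 10.00027812   3.27221086 172.96527077]
197.9 R 49.8 drag 5.27 rad -4.29
192.2 R 49.8 drag 7.97 rad -3.29
186.5 R 49.8 drag 9.16 rad -1.78
180.6 R 49.8 drag 10.61 rad -1.19
174.6 R 49.8 drag 11.33 rad -0.17
168.5 R 49.8 drag 9.52 rad 2.15
162.4 R 49.8 drag 8.34 rad 2.8
156.1 R 49.8 drag 7.14 rad 2.52
149.8 R 49.9 drag 4.81 rad 3.68
143.4 R 49.8 drag 3.05 rad 5.45
137.2 R 49.9 drag 2.88 rad 4.29
[  6.78418492   4.80829524 176.14180537]
```

```bash
python3 - <<'E'
import numpy as np
d=np.r_[np.arange(1,9)*3.5,28+1.75*np.arange(1,5)]
a=np.radians(136.5+np.r_[0,d])
p=50/30*np.c_[np.sin(a),np.cos(a)]
print(np.round(p[1:]-p[0],3).tolist())
E
```

```text
[[-0.076, -0.068], [-0.156, -0.131], [-0.24, -0.189], [-0.327, -0.242], [-0.417, -0.289], [-0.509, -0.331], [-0.605, -0.367], [-0.702, -0.397], [-0.751, -0.41], [-0.801, -0.421], [-0.851, -0.431], [-0.901, -0.439]]
```

Call:
play_rows(
  steps=[
    [1,-0.076,-0.068,0,0],
    [1,-0.156,-0.131,0,0],
    [1,-0.24,-0.189,0,0],
    [1,-0.327,-0.242,0,0],
    [1,-0.417,-0.289,0,0],
    [1,-0.509,-0.331,0,0],
    [1,-0.605,-0.367,0,0],
    [1,-0.702,-0.397,0,0],
    [1,-0.751,-0.41,0,0],
    [1,-0.801,-0.421,0,0],
    [1,-0.851,-0.431,0,0],
    [1,-0.901,-0.439,0,0],
  ],
)

```text
time: 12.45
position: [0.5225, 0.0292, 0.1486]
ee_rot: [-2.221, -2.222, -0.002]
ft_force: [1.8, 9.7, -0.7]
gripper_width: 0.0211
```

Call:
play_rows(
  steps=[
    [1,0,0,0,0],
    [1,0,0,0,0],
    [1,0,0,0,0],
    [1,0,0,0,0],
  ],
)

```text
time: 12.85
position: [0.5224, 0.0286, 0.1486]
ee_rot: [2.221, 2.221, -0.0]
ft_force: [1.2, 1.3, -0.4]
gripper_width: 0.0209
```

Call:
play_rows(
  steps=[
    [-1,0,0,0,0],
    [-1,0,0,0,0],
    [-1,0,0,0,0],
    [-1,0,0,0,0],
    [-1,0,0,0,0],
    [-1,0,0,0,0],
    [-1,0,0,-0.7,0],
    [-1,0,0,-1.5,0],
    [-1,0,0,-2.5,0],
    [-1,0,0,-2.8,0],
    [-1,0,0,-2.8,0],
  ],
)

```text
time: 13.95
position: [0.5229, 0.0288, 0.2337]
ee_rot: [2.22, 2.221, 0.002]
ft_force: [0.6, -0.3, -0.7]
gripper_width: 0.0928
```

```bash
python3 - <<'E'
from h import *
o=ctrl.get_obs();im=ctrl.get_image("wrist");cv2.imwrite("pics/w3.png",im[:,:,::-1])
np.set_printoptions(precision=4,suppress=True)
print(o["time"],o["position"],o["ee_rot"],o["ft_force"],o["gripper_width"])
a=np.radians(171.8)
for X in ((.5718+.05*np.cos(a),.0215+.05*np.sin(a),.17),(.5718,.0215,.093),(.628,-.1325,.114)): print(proj("wrist",X,o))
E
```

```text
13.95 [0.5229 0.0288 0.2337] [2.2202 2.2207 0.0022] [ 0.6287 -0.2745 -0.7146] 0.09277421970531302
[253.5584 203.1975]
[247.3722 223.5046]
[107.1035 278.4608]
```

View pics/w3.png

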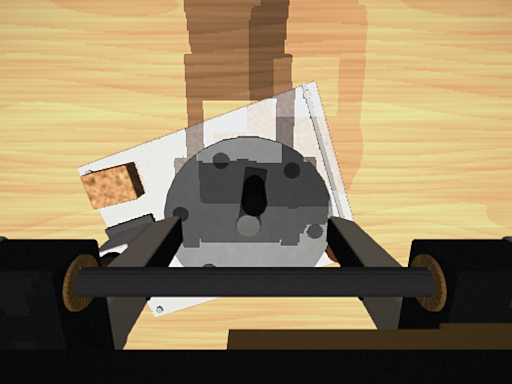

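The knob is free and stands at the expected place (253,203). Next I move above the key, closing the fingers on the way.

Call:
play_rows(
  steps=[
    [-1,-5.36,3.5,0,0],
    [-1,-5.36,3.5,0,0],
    [1,-5.36,3.5,0,0],
    [1,-5.36,3.5,0,0],
    [1,-5.36,3.5,0,0],
    [1,-5.36,3.5,0,0],
    [1,-5.36,3.5,0,0],
    [1,-5.36,3.5,0,0],
    [1,-5.36,3.5,0,0],
    [1,-5.36,3.5,0,0],
    [1,-5.36,3.5,0,0],
    [1,-5.36,3.5,0,0],
  ],
  newtons=10,
)

```text
time: 15.2
position: [0.6275, -0.1318, 0.2328]
ee_rot: [2.221, 2.222, 0.0]
ft_force: [0.0, -0.5, -0.4]
gripper_width: 0.0177
```

Call:
play_rows(
  steps=[
    [1,0,0,0,0],
    [1,0,0,0,0],
    [1,0,0,0,0],
    [1,0,0,0,0],
    [1,0,0,0,0],
    [1,0,0,0,0],
  ],
)

```text
time: 15.8
position: [0.6275, -0.132, 0.2326]
ee_rot: [2.221, 2.222, 0.0]
ft_force: [-0.0, -0.6, 0.4]
gripper_width: 0.0004
```

```bash
python3 - <<'E'
from h import *
o=ctrl.get_obs();im=ctrl.get_image("wrist");cv2.imwrite("pics/w4.png",im[:,:,::-1])
np.set_printoptions(precision=4,suppress=True)
print(o["time"],o["position"],o["ee_rot"],o["ft_force"],o["gripper_width"])
a=np.radians(171.8)
for X in ((.5718+.05*np.cos(a),.0215+.05*np.sin(a),.17),(.5718,.0215,.093),(.628,-.132,.114)): print(proj("wrist",X,o))
b=im[:,:,::-1]
m=(im[:,:,0]>150)&(im[:,:,1]<60)&(im[:,:,2]<60);v,u=np.nonzero(m);print(u.min(),u.max(),v.min(),v.max(),u.mean(),v.mean())
E
```

```text
15.8 [ 0.6275 -0.132   0.2326] [2.2212 2.2217 0.    ] [-0.0468 -0.5625  0.3777] 0.00041199002681434024
[482.1248  62.3831]
[404.9629 128.2486]
[253.872  186.9884]Traceback (most recent call last):
  File "<stdin>", line 8, in <module>
    return umr_minimum(a, axis, None, out, keepdims, initial, where)
ValueError: zero-size array to reduction operation minimum which has no identity
```

View pics/w4.png

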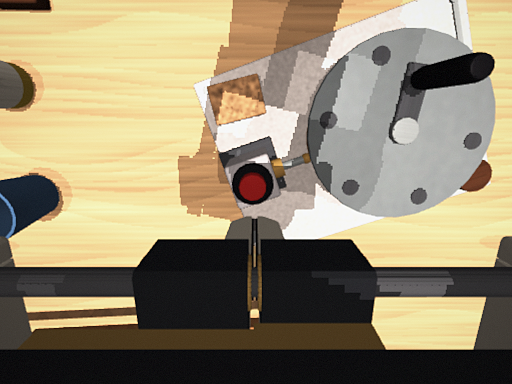

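The key at (252,186) lies within about 1 mm of the prediction. I descend to just above it.

Call:
play_rows(
  steps=[
    [1,0,0,1.0,0],
    [1,0,0,2.0,0],
    [1,0,0,2.7,0],
    [1,0,0,3.1,0],
    [1,0,0,3.2,0],
    [1,0,0,3.2,0],
    [1,0,0,3.2,0],
  ],
)

```text
time: 16.55
position: [0.628, -0.1321, 0.138]
ee_rot: [2.22, 2.221, 0.001]
ft_force: [0.5, 0.1, 0.3]
gripper_width: 0.0005
```

Call:
play_rows(
  steps=[
    [1,0,0,0.05,0],
    [1,0,0,0.1,0],
    [1,0,0,0.1,0],
  ],
)

```text
time: 16.85
position: [0.6275, -0.132, 0.1337]
ee_rot: [2.221, 2.222, 0.0]
ft_force: [0.4, -0.3, 0.2]
gripper_width: 0.0006
```

Call:
play_rows(
  steps=[
    [1,0,0,0.06,0],
    [1,0,0,0.12,0],
    [1,0,0,0.12,0],
    [1,0,0,0.12,0],
  ],
)

```text
time: 17.25
position: [0.6276, -0.132, 0.1302]
ee_rot: [2.221, 2.221, 0.0]
ft_force: [-0.7, 0.3, 3.0]
gripper_width: 0.0006
```

Call:
play_rows(
  steps=[
    [1,0,0,0.05,0],
    [1,0,0,0.1,0],
    [1,0,0,0.15,0],
    [1,0,0,0.17,0],
    [1,0,0,0.17,0],
    [1,0,0,0.17,0],
  ],
)

```text
time: 17.85
position: [0.6276, -0.132, 0.1251]
ee_rot: [2.221, 2.222, 0.0]
ft_force: [-0.1, 1.2, 4.5]
gripper_width: 0.0003
```

Call:
play_rows(
  steps=[
    [1,0,0,0.03,0],
    [1,0,0,0.03,0],
    [1,0,0,0.03,0],
  ],
)

```text
time: 18.15
position: [0.6276, -0.132, 0.1242]
ee_rot: [2.221, 2.222, 0.0]
ft_force: [0.5, -0.5, 6.0]
gripper_width: 0.0006
```

```bash
python3 - <<'E'
from h import *
f=[]
for i in range(6):
    im=ctrl.get_image("side");o=ctrl.get_obs();f.append(o["ft_force"])
cv2.imwrite("pics/s5.png",cv2.resize(im[155:255,220:345,::-1],None,fx=6,fy=6,interpolation=cv2.INTER_CUBIC))
print(np.mean(f,0),np.std(f,0),o["position"],o["time"])
E
```

```text
[-0.03304963 -0.04877183  5.48359294] [0.3245834  0.36415871 0.28452494] [ 0.62757266 -0.13200186  0.12424978] 18.45
```

View pics/s5.png

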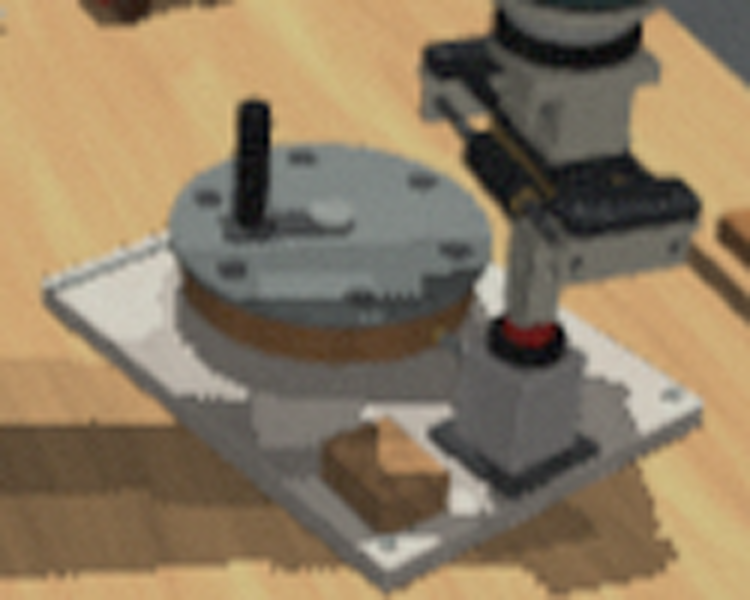

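The side view shows the fingertips on the key, which is visibly pressed into its collar near (528,335). The mean force of 5.5 N corresponds to about 7 mm of travel. Now I lift off.

Call:
play_rows(
  steps=[
    [1,0,0,-0.15,0],
    [1,0,0,-0.4,0],
    [1,0,0,-1.0,0],
    [1,0,0,-2.0,0],
    [1,0,0,-3.2,0],
    [1,0,0,-4.0,0],
    [1,0,0,-4.0,0],
    [1,0,0,-4.0,0],
  ],
)

```text
time: 19.25
position: [0.6274, -0.1319, 0.2448]
ee_rot: [2.221, 2.221, 0.001]
ft_force: [0.2, -0.1, -1.0]
gripper_width: 0.0005
```

```bash
python3 - <<'E'
from h import *
o=ctrl.get_obs()
w=ctrl.get_image("wrist");im=ctrl.get_image("side");t=ctrl.get_image("top")
cv2.imwrite("pics/w6.png",w[:,:,::-1])
cv2.imwrite("pics/s6.png",cv2.resize(im[155:255,220:345,::-1],None,fx=6,fy=6,interpolation=cv2.INTER_CUBIC))
cv2.imwrite("pics/t6.png",t[:,:,::-1])
print(o["ft_force"],o["position"],o["time"])
a=np.radians(171.8)
print(proj("wrist",(.5718+.05*np.cos(a),.0215+.05*np.sin(a),.17),o))
E
```

```text
[ 0.18258532 -0.12747022 -1.01483778] [ 0.62743546 -0.13193577  0.24483883] 19.25
[469.29033816  65.21355174]
```

View pics/s6.png

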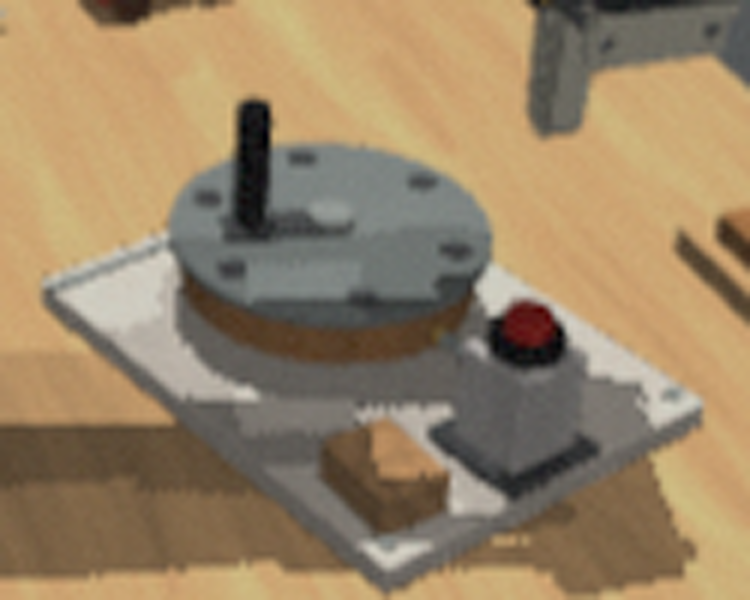

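View pics/w6.png

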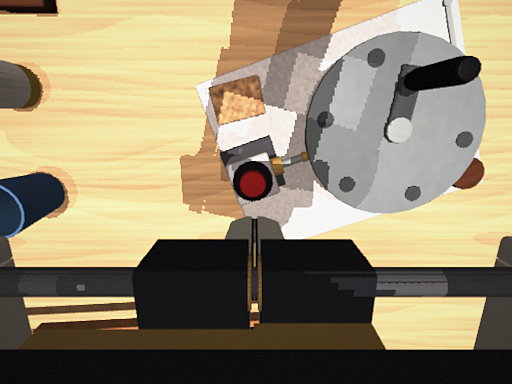

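The key is up again: red top at (528,322) in the side crop, as at the start. The knob is at (469,67) in the wrist view against a predicted (469,65), so the wheel hasn't moved. The robot is clear and the other things are in place, so I'm handing in.

```bash
python3 -c "
from workcell import ctrl
print(ctrl.finish_job())"
```

```text
the job is handed in; nothing more can be done
None
```

I found the high spot, left it standing at the feeler, marked it with one press of the red key and handed the job in at about 19 s. No verdict came back.

- **Finding the high spot:** I gripped the crank and turned it slowly about 180° one way, then back over the hump. Drag was about 2–3.5 N on the round part and peaked at about 11.4 N.
- **Where the top is:** The two passes disagreed by about 7° on the centre, 168° against 175° crank angle by half-height (my curve fits gave 173° and 176°). I took roughly the middle of the half-height values and left the wheel at about 172°. The spread is inside the 10° tolerance, but I had no direct reading of the feeler force.
- **Marking:** The fingertips pushed the key with 5.5 N, about 7 mm down, and I then lifted off.
- **Last checks:** The camera views showed the key up again, the crank where I left it to within about 2 pixels, and the gripper well clear. In those views the spare wheel and sanding block looked undisturbed; I did not measure the other things, but never touched them.

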